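# Reset the steam boiler's cut-out and switch the machine on

### The job

The steam boiler (the bigger of the two) of this stripped espresso machine is repaired: reach a fingertip into the well in its top, press the sunken reset button of its safety cut-out fully home, and only then press the mains switch on the electrics box fully in, so that the machine is back on. Do not press the coffee boiler's reset button, because its heating element is still out. Just press, do not pick anything up; leave the portafilter, tamper, milk jug and screwdriver where they are, and finish with the arm clear of everything.

Things in the scene. Friction and masses are not known exactly. Their poses are not given: they have to be found in the camera images.
- chassis: Fixed base of an espresso machine, hood off: steel tray 320 (x) by 360 mm (y), walls up to 60 mm high (100 in the far half). Origin: centre of its underside on the bench; x away from the robot within 20 degrees, z up. Grey electrics box nearest the robot, centred at x -98, y 0, 76 by 170 mm, lid at 170 mm. Boilers behind it at x 50, y +90 and -90, either on either side. Pump, fittings under 90 mm.
- mains (a joint): Mains switch: round black latching push button, 28 mm in diameter, in a steel bezel (36 mm across, 4 mm high) on the lid of the electrics box. 0 = off (flat top 12 mm above the lid), 0.006 m = on, fully in (6 mm above the lid). Moves straight down, resists with about 3.5 N all the way to its stop, stays where it is left.
- mains_top (a point): Centre of the flat top of the mains switch; it moves down with the button. 182 mm above the bench when off.
- steam_cutout (a joint): Reset button of the steam boiler's safety cut-out. 0 = tripped (button out), 0.005 m = reset (fully home). It moves straight down, resists with about 3.5 N all the way to its stop, and stays where it is left.
- steam_button (a point): Centre of the flat top of the steam boiler's reset button, a white pin 10 mm in diameter; moves down with it. 206 mm above the bench and 24 mm below the well's mouth when tripped. It stands 7 mm (home: 2 mm) above the grey round cut-out body, 26 mm in diameter and 9 mm high, on the well's floor.
- steam_mouth (a point): Centre of the mouth of the well in the top of the steam boiler, the bigger one: an upright steel cylinder 132 mm in diameter with a grey insulation cap, top 230 mm above the bench. The well is round, upright, 60 mm in diameter, 40 mm deep, the reset button at its centre. A brass safety valve 16 mm across, 18 mm high, stands on the cap 48 mm from its centre, on the far side.
- coffee_cutout (a joint): Reset button of the coffee boiler's safety cut-out, made like the other. 0 = tripped (as it must stay), 0.005 m = home.
- coffee_mouth (a point): Centre of the mouth of the well in the top of the coffee boiler, the smaller boiler: an upright cylinder 98 mm in diameter, its top 175 mm above the bench, with a well and button of the same sizes as the other's.
- portafilter: Loose bystander on the bench left of the chassis: steel basket holder 70 mm in diameter, 40 mm high, with a black handle reaching 172 mm from its centre along its x. Origin at the centre of the basket holder's underside.
- tamper: Loose bystander on the bench right of the chassis: steel foot 58 mm in diameter with a wooden handle, 87 mm high, standing upright. Origin at the centre of its underside.
- jug: Loose bystander on the bench right of the chassis: steel milk jug 80 mm in diameter, 105 mm high, with a handle on one side (its y). Origin at the centre of its underside.
- screwdriver: Loose bystander on the bench left of the chassis: screwdriver 200 mm long with an orange handle, lying along its x. Origin under its middle.

How it is judged:
By the outcome, as a careful person would: the job done as asked, in the order asked, and still so for the second after the job is handed in, with the robot touching nothing.
It also fails if it takes over 40 s, if anything falls off the work surface, if the arm or the gripper's body presses on something with over 40 N, if the wrist force passes 120 N, or if a joint passes its speed limit or range.

### The arm

A 6-joint arm with a two-finger parallel gripper is mounted at the origin on the work surface. World frame = base frame: x ahead of the robot, y to its left, z up, the work surface at z = 0. Lengths are in m, angles in degrees, forces in N, time in s.
With the tool pointing down it reaches from about 0.325 to 0.775 m from the base axis. Payload 5.5 kg.
Tool frame: the origin (TCP) lies at the centre of the arm's flange, where the gripper is bolted on; the fingertips stand 182 mm ahead of it and the grasp point (between the pads) lies 163 mm ahead of it; z points along the fingers, y is the direction in which the jaws open and shut (so a half turn about z gives the same grasp; the last joint's range is limited). The gripper opens to 88 mm and grips with 3 to 60 N. Pads are 20 mm wide; open, the fingers measure 115 mm over their backs; the gripper's body (75 mm by 178 mm) begins 61 mm behind the grasp point.
Start: joints at [-69.654, 5.22, 70.514, -0, 104.267, -3.249], TCP at [0.24, -0.55, 0.405] pointing down, gripper open.
Joint ranges: [-164.24, 164.24], [-49.07, 125.15], [9.68, 141.18], [-86.29, 266.29], [3.28, 154.24], [-151.56, 151.56]. Speed limits (degrees/s): [147.25, 147.25, 172.46, 180, 180, 180].

### API

Orientations are given as [roll, pitch, yaw] about the fixed x, y, z axes, in that order (R = Rz(yaw) Ry(pitch) Rx(roll)).
In Python, from station import r gives the robot as it stands. The module is installed in compiled form; this text tells all that it offers. Calls block until the motion is done:
- r.reach(position, orientation): joint-space move of the TCP to a pose.
- r.servo_line(position, rotation=None, speed=0.15): straight line of the TCP; rotation=None keeps the orientation; speed is the mean speed in m/s.
- r.move_joints(angles): joint-space move.
- r.let_go() and r.grab(squeeze=None): open the fingers fully, or close them until they stop; squeeze is the grip in N (None keeps the last).
- r.wait(seconds).
- r.inverse_kinematics(position, orientation): joint angles nearest the present ones, or None.
- r.sense(): the state.
- r.snapshot(name): name is "side" or "top" or "wrist"; returns a dict with "frame" (384x512x3 uint8, red, green, blue), "fx", "fy", "cx", "cy" (pixels), "dist_coeffs" ([k1, k2, p1, p2, k3] as OpenCV has them; the pictures are not rectified), "R" (3x3) and "t" (3): a world point X has camera coordinates R X + t. Camera axes: x right, y down, z forward; pixel columns grow to the right and rows downward; lengths in m; the calibration is good to about 2 mm. A picture is of the moment at which its call begins. There is no depth.
A pose or a line that the arm cannot do raises r.IKError and nothing moves.
- r.hand_in(): hands the job in, once; it reports no verdict.
The state is a dict: "clock": time; "joints": joint angles; "joint_vel": joint speeds; "joint_torque": joint torques, N m; "tcp_pos": TCP position; "orientation": TCP orientation; "contact_force": force on the tool from outside, world axes, zero at the start; "torque": the same for the moment, N m; "opening": finger opening in m.
Only numpy, scipy, OpenCV 4.12 (cv2) and the standard library are available. Lean on these libraries where they do the work, as an engineer would, in place of code of your own. Each camera call takes 0.05 s, during which the arm holds its last target. There are 200 camera calls.

## Working session

There is one attempt and no reset: what is moved stays moved. The work goes in short steps, each a Python script; the robot and the scene stay as the last script left them, time stands still between calls to the robot, and variables do not carry over. Pictures are saved under pics/ and viewed, about 8 in all and at most 12, crops included, and the job is handed in when it is done.

```bash
mkdir -p pics
cat > h.py <<'E'
import numpy as np, cv2
from station import r
def snap(n,f):
    s=r.snapshot(n); cv2.imwrite(f'pics/{f}.png',s['frame'][:,:,::-1]); np.save(f'pics/{f}.npy',s,allow_pickle=True); return s
def load(f): return np.load(f'pics/{f}.npy',allow_pickle=True).item()
def KD(s): return np.array([[s['fx'],0,s['cx']],[0,s['fy'],s['cy']],[0,0,1.]]),np.array(s['dist_coeffs'],float)
def ray(s,uv):
    K,D=KD(s); p=cv2.undistortPoints(np.array([[uv]],float),K,D)[0,0]
    R=np.array(s['R']);t=np.array(s['t']); return -R.T@t, R.T@np.array([p[0],p[1],1])
def plane(s,uv,z):
    o,d=ray(s,uv); return o+d*(z-o[2])/d[2]
def proj(s,X):
    K,D=KD(s); R=np.array(s['R']);t=np.array(s['t'],float)
    return cv2.projectPoints(np.array([X],float),cv2.Rodrigues(R)[0],t,K,D)[0][0,0]
E
python3 - <<'E'
from h import *
a=snap('top','top0');b=snap('side','side0');c=snap('wrist','wr0')
cv2.imwrite('pics/ts.png',cv2.resize(np.hstack([a['frame'],b['frame']])[:,:,::-1],(800,300)))
for s in(a,b,c): print(-np.array(s['R']).T@np.array(s['t']),s['fx'])
print(r.sense())
E
```

```text
[0.36573145 0.01848552 1.06228307] 404.6011742224089
[-0.01075636  0.9096395   0.91087449] 491.6108328594475
[ 0.30203424 -0.5235125   0.38338831] 295.84881722683076
{'clock': 0.15, 'joints': array([-6.96541254e+01,  5.25193238e+00,  7.05640630e+01, -1.36992468e-03,
        1.04264393e+02, -3.24974598e+00]), 'joint_vel': array([-0.00998523, -0.07566907, -0.14256733,  0.03485774, -0.07019966,
       -0.02904951]), 'joint_torque': array([ 5.71978453e-04, -4.47044384e+01, -4.06908810e+01,  6.98034628e-02,
        2.74121517e-02, -9.06443211e-05]), 'tcp_pos': array([ 0.24017018, -0.54989212,  0.40379906]), 'orientation': array([-1.79919666e+02, -3.23104733e-03,  2.35952817e+01]), 'contact_force': array([ 0.50291882, -0.60299932, -0.23160085]), 'torque': array([-0.01305458, -0.03832628,  0.00567521]), 'opening': 0.08778454957896331}
```

View pics/top0.png

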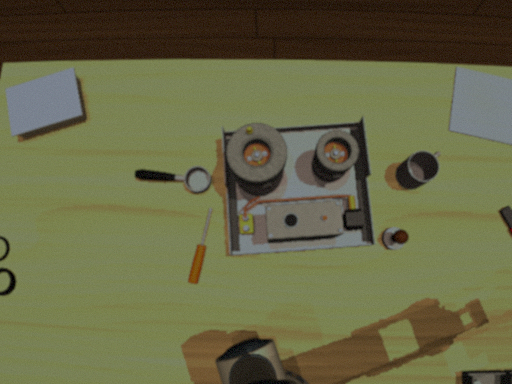

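View pics/side0.png

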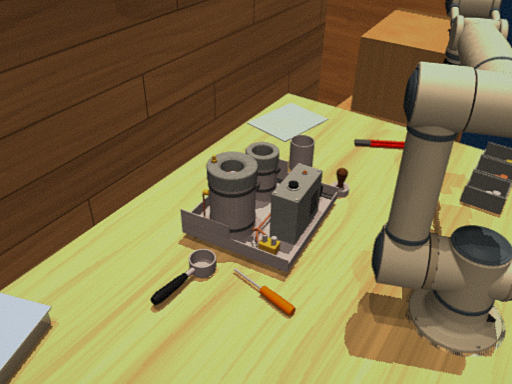

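The top view shows the steam boiler at about (257,153), the coffee boiler at (336,155) and the black mains switch at (291,220). In the side view the steam boiler is the tall one, on the +y side. Next I'll cast rays from these pixels and take a closer wrist look.

Run:
```python
from h import *
a=load('top0')
S=plane(a,(257,153),.206);C=plane(a,(336,155),.15);M=plane(a,(291,220),.182)
print('steam',S,'coffee',C,'mains',M)
W=load('wr0');R0=r.sense()
print('cam-tcp',-np.array(W['R']).T@W['t']-R0['tcp_pos']); print(np.array(W['R']).round(3))
yaw=np.degrees(np.arctan2(*(S-C)[:2]))  # chassis yaw: y axis direction S-C
print('yaw',-yaw)
for z in(.44,.42,.39): print(z,[r.inverse_kinematics([*S[:2],z],[180,0,y]) is not None for y in(0,90,180,-90)],[r.inverse_kinematics([*M[:2],z],[180,0,y]) is not None for y in(0,90,180,-90)])
```

```text
steam [0.61235863 0.04977861 0.206     ] coffee [ 0.62688685 -0.13266703  0.15      ] mains [ 0.46894263 -0.02724475  0.182     ]
cam-tcp [ 0.06186405  0.02637962 -0.02041075]
[[ 0.4   -0.917 -0.003]
 [-0.888 -0.388  0.247]
 [-0.228 -0.096 -0.969]]
yaw 4.552878509585598
0.44 [True, True, True, False] [True, True, True, False]
0.42 [True, True, True, False] [True, True, True, False]
0.39 [True, True, True, False] [True, True, True, False]
```

Run:
```python
from h import *
r.grab(10)
p=r.sense()['tcp_pos']; r.servo_line([p[0],p[1],.5],speed=.2)
r.reach([.52,.01,.52],[180,0,4.5])
r.wait(.3); s=snap('wrist','wr1'); st=r.sense()
print(st['clock'],st['tcp_pos'],st['orientation'],st['opening'],st['contact_force'])
for X in([.6124,.0498,.206],[.469,-.0272,.182]): print(proj(s,X))
```

```text
4.7 [0.52005216 0.00971422 0.51996811] [1.79999952e+02 3.00219802e-03 4.47206518e+00] 0.00026715336119164735 [0.74425065 0.49738193 0.21430365]
[220.71857382  80.42434925]
[284.57690574 220.54277178]
```

View pics/wr1.png

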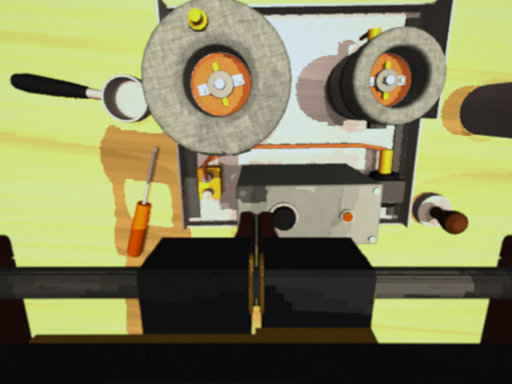

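The wrist view shows the steam reset button at about (221,84) and the mains switch at about (285,217), both where predicted. I'll enlarge both to refine.

Run:
```python
from h import *
f=load('wr1')['frame'][:,:,::-1]
A=f[54:114,186:256];B=f[190:250,250:320]
cv2.imwrite('pics/crop1.png',np.hstack([cv2.resize(A,None,fx=5.6,fy=5.6,interpolation=0),cv2.resize(B,None,fx=5.6,fy=5.6,interpolation=0)]))
```

```text
(no output)
```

View pics/crop1.png

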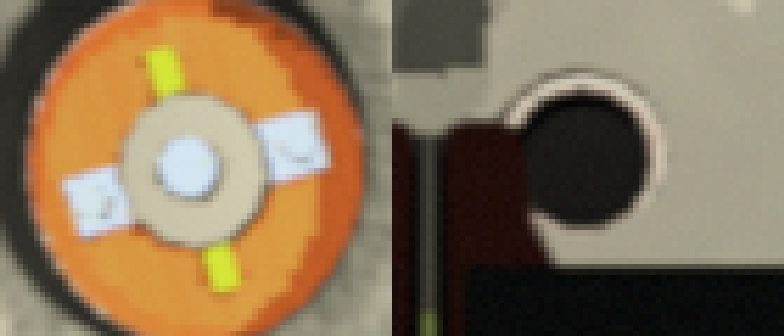

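```bash
cat >> h.py <<'E'
def press(xy,ztip,travel,yaw=4.47,fmax=9):
    """descend to just above the button top, then in 1 mm steps to its stop"""
    z0=ztip+.182
    o=[180,0,yaw]
    r.reach([*xy,max(z0+.03,.42)+.03],o); r.wait(.2)
    r.servo_line([*xy,z0+.003],speed=.06); r.wait(.2)
    f0=r.sense()['contact_force']; out=[]
    for k in range(2,-int(travel*1000)-4,-1):
        r.servo_line([*xy,z0+k*.001],speed=.02); r.wait(.1)
        s=r.sense(); f=s['contact_force']-f0
        out.append((k,round((s['tcp_pos'][2]-z0)*1000,2),*f.round(1)))
        if f[2]>fmax or np.hypot(*f[:2])>8: break
    for l in out: print(*l)
    return s
E
python3 - <<'E'
from h import *
s=load('wr1')
S=plane(s,(219.4,83.5),.206);M=plane(s,(284.5,218.6),.182);print(S,M)
np.save('pts.npy',[S,M])
st=press(S[:2],.206,.005); print(st['clock'],st['tcp_pos'])
snap('top','top2');snap('side','side2')
E
```

```text
[0.60957416 0.05090683 0.206     ] [ 0.47133596 -0.02687483  0.182     ]
2 1.95 0.2 -0.2 -0.2
1 0.96 -0.8 1.1 -0.1
0 0.18 0.2 0.9 0.9
-1 -0.62 0.5 0.2 3.1
-2 -1.98 -1.2 0.8 3.0
-3 -3.15 0.9 0.0 3.3
-4 -4.11 0.5 0.4 2.5
-5 -4.7 0.1 0.2 4.3
-6 -4.79 -0.3 -0.3 7.1
-7 -4.87 -1.3 1.1 10.3
10.2833 [0.60929065 0.05089856 0.38313004]
```

The force stayed near 3 N, then rose steeply after about 4.8 mm, so the button reached its stop. I'll retract and check it in the wrist camera before pressing the mains.

Run:
```python
from h import *
S,M=np.load('pts.npy')
r.servo_line([*S[:2],.381],speed=.02); r.wait(.2); print(r.sense()['contact_force'],r.sense()['tcp_pos'])
r.servo_line([*S[:2],.45],speed=.15)
r.reach([.52,.01,.52],[180,0,4.5]); r.wait(.3); s=snap('wrist','wr3'); print(r.sense()['clock'])
f=s['frame'][:,:,::-1]; g=load('wr1')['frame'][:,:,::-1]
cv2.imwrite('pics/crop3.png',np.hstack([cv2.resize(x[54:114,186:256],None,fx=5.6,fy=5.6,interpolation=0) for x in(g,f)]))
print(proj(s,[*S[:2],.206]),proj(s,[*S[:2],.201]))
```

```text
[-1.28233881 -0.74759873 10.95001787] [0.60928576 0.0509045  0.38310298]
12.3417
[220.06222742  83.33528873] [220.69061624  83.79360262]
```

View pics/crop3.png

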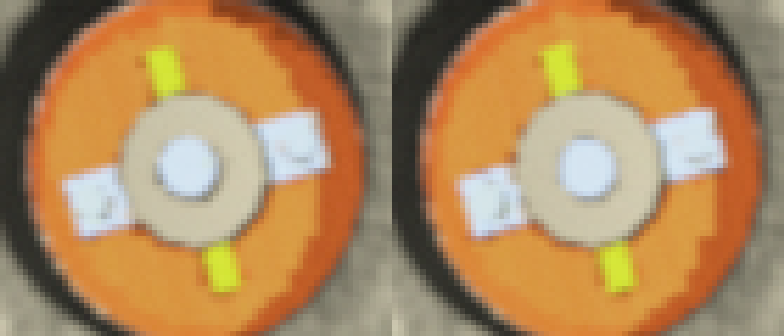

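The crop pair compares before (left) and after (right). After the press, the pin at about (220,84) is lower and its shaded side has gone, so it is home. Now the mains switch.

Run:
```python
from h import *
S,M=np.load('pts.npy')
st=press(M[:2],.182,.006); print(st['clock'],st['tcp_pos'])
z=st['tcp_pos'][2]
r.servo_line([*M[:2],.45],speed=.15)
r.reach([.46,-.01,.52],[180,0,4.5]); r.wait(.3); w=snap('wrist','wr4')
r.reach([.40,-.30,.50],[180,0,4.5]); r.wait(.3); t=snap('top','top4'); d=snap('side','side4')
st=r.sense(); print(st['clock'],st['contact_force'],np.abs(st['joint_vel']).max())
a=np.abs(load('top0')['frame'].astype(int)-t['frame']).max(2)
f=lambda s:s['frame'][:,:,::-1]
cv2.imwrite('pics/fin.png',np.vstack([np.hstack([cv2.resize(f(w),(400,300)),cv2.resize(f(t),(400,300))]),np.hstack([cv2.resize(f(d),(400,300)),cv2.resize(f(w)[40:310,80:440],(400,300))])]))
```

```text
2 1.98 -0.1 -2.4 1.6
1 0.96 -0.0 -0.3 0.9
0 0.14 0.6 -0.6 1.8
-1 -0.69 0.2 -0.2 4.5
-2 -1.98 -0.0 -1.3 3.8
-3 -3.1 1.1 -1.2 4.7
-4 -4.1 0.9 -1.4 4.1
-5 -5.06 2.3 -0.1 3.6
-6 -5.7 0.8 -1.2 5.9
-7 -5.75 -0.6 -0.1 10.1
18.2333 [ 0.47121657 -0.02683471  0.35824617]
21.2833 [-3.54227441e-04 -4.47563861e-01  7.23293436e-01] 0.2542697437821152
```

View pics/fin.png

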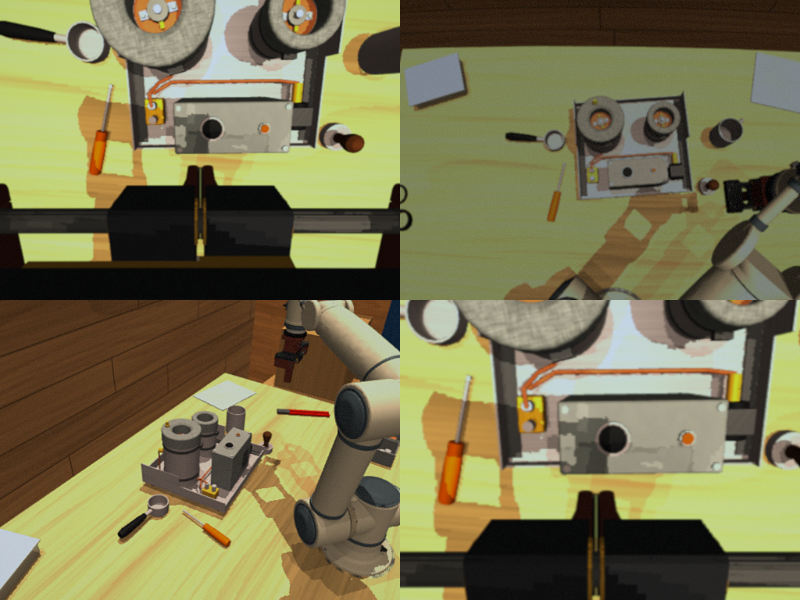

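The final views show the mains switch flush in its bezel, all four bystanders where they were, and the arm clear of everything.

```bash
python3 -c "
from h import *
print(r.hand_in())"
```

```text
the job is handed in; nothing more can be done
None
```

I pressed the steam boiler's reset button home with the closed fingertips, checked it by camera, then pressed the mains switch fully in. I handed the job in at about 21 s of the 40 s allowed.

- **Steam reset:** the fingertips stopped at 4.9 mm of the 5 mm travel. The resistance was about 3 N on the way down, then rose to about 10 N at the stop. The wrist image afterwards showed the pin sunk.
- **Mains switch:** the fingertips stopped at 5.75 mm of the 6 mm travel, and the force rose the same way, from about 4 N to 10 N. The 0.25 mm shortfall fits the small height offset seen at first contact. I did not measure the switch height separately, but it looked sunk in its bezel in the last wrist view.
- **Everything else:** the arm never went near the coffee boiler's well. By eye, the portafilter, tamper, jug and screwdriver are where they were; I did not measure their positions. The arm ended clear of everything, with the external force reading near zero.

No check failed or disagreed, and I viewed 6 pictures.

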